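# Put the washed cutlery away in its trays

### The arm

A 6-joint arm with a two-finger parallel gripper is mounted at the origin on the work surface. World frame = base frame: x ahead of the robot, y to its left, z up, the work surface at z = 0. Lengths are in m, angles in rad, forces in N, time in s.
With the tool pointing down it reaches from about 0.35 to 0.875 m from the base axis. Payload 4.2 kg.
Tool frame: the origin (TCP) lies midway between the tips of the shut fingers; the grasp point (between the pads) lies robot.grasp_offset behind it (robot.grasp_offset is the distance from the TCP to the grasp point, in m); z points along the fingers, y is the line along which they close (so a half turn about z gives the same grasp; the last joint's range is limited). The gripper opens to 85 mm and grips with 20 to 120 N. Pads are 22 mm wide; open, the fingers measure 114 mm over their backs; the gripper's body (76 mm by 85 mm) begins 54 mm behind the grasp point. The pads swing forward as they close: fully open they stand 13 mm farther back than shut.
Start: joints at [1.586, 0.385, 0.008, 0, -1.194, -0.259], TCP at [0.151, 0.607, 0.195] pointing down, gripper open.
Joint ranges: [-3.14, 3.14], [-1.21, 2.06], [-1.07, 1.41], [-3.16, 2.05], [-2.99, -0.16], [-3.1, 3.1]. Speed limits (rad/s): [2.79, 2.79, 3.14, 3.14, 3.14, 3.14].

### API

Orientations are given as a unit quaternion [w, x, y, z].
In Python, from workcell import robot, capture gives the robot as it stands. The module is installed in compiled form; this text tells all that it offers.
- The arm moves only by the tool play_rows, never from a script. Its argument "deltas" is a list that holds one entry, the list of rows, each a list of 7 numbers: the finger opening in cm, from 0 to 8.54, then the shift along the world's x, y, z in parts of the range, where 1.0 means 60 cm, then the turn, a rotation vector about the world's x, y, z in shares of pi/2 rad (1.0 is pi/2 rad). In form: [[[claw, x, y, z, wx, wy, wz], ...]]. A call has exactly 8 rows; each row is the pose to reach, as a shift and turn from the pose commanded when the call began; what a row does not reach only later rows make up. A row lasts 1/8 s, in which the tool goes at most 62.5 mm and 10.7 degrees, less where a joint would pass 70% of its speed; a pose out of reach is approached as far as the arm can. Shift and turn numbers lie between -1 and 1, and a call with a number outside is refused. A call with a gripper value outside its range is refused whole. The fingers move at their own pace and stop on an object; "newtons" is the grip in N (left out, the last holds). Time passes only in rows, so rows that repeat a pose let the fingers close, or fill a call up. It gives the time, the measured TCP pose, the force, the opening and the grip force at its end, in the units of the state.
- robot.get_obs(): the state, without advancing time (a new reading comes with each control period).
- capture(name): name is "scene" or "top"; returns a dict with "img" (420x560x3 uint8, red, green, blue), "fx", "fy", "cx", "cy" (pixels), "rvec" (rotation vector, rad) and "tvec" (3), from world to camera coordinates, as OpenCV has them. Camera axes: x right, y down, z forward; pixel columns grow to the right and rows downward; lengths in m; the calibration is good to about 2 mm. A picture is of the moment at which its call begins. There is no depth.
- robot.hand_in(): hands the job in; it is judged then, once.
The state is a dict: "time_s": time; "qpos": joint angles; "joint_vel": joint speeds; "joint_efforts": joint torques, N m; "tool_pos": TCP position; "tcp_rot": TCP orientation; "force": force on the tool from outside, world axes, zero at the start; "torque": the same for the moment, N m; "finger_gap": finger opening in m; "finger_force": force on a finger pad.
Only numpy, scipy, OpenCV 4.12 (cv2) and the standard library are available. Lean on these libraries where they do the work, as an engineer would, in place of code of your own. Each camera call takes 0.05 s, during which the arm holds its last target. There are 200 camera calls.

### The job

The cutlery on the drying mat is dry: put the two forks, the spoon and the knife into the wooden trays, each in the tray that already holds one of its kind, lying down inside along the tray with its handle at the same end as the piece already there. Lay each piece in from low down rather than dropping it, and leave the mug, the herb pot and the soap bottle where they stand.

Things in the scene. Friction and masses are not known exactly. Their poses are not given: they have to be found in the camera images.
- fork_a: Table fork, blue handle, steel head, about 55 g, on the 5 mm thick ribbed grey drying mat. Origin: underside of the handle, at its middle; x points to the head, z up. Handle a bar 96 long (x -48 to 48), 18 wide, 13 thick (z 0 to 13), lying flat; balance point near x 25. Head 26 wide, tine tips at x 148. Same as fork_b. (mm)
- fork_b: Table fork, blue handle, steel head, about 55 g, on the drying mat. Origin: underside of the handle, at its middle; x points to the head, z up. Handle a bar 96 long (x -48 to 48), 18 wide, 13 thick (z 0 to 13), lying flat; balance point near x 25. Head 26 wide, tine tips at x 148. Same as fork_a. (mm)
- spoon_a: Spoon, white handle, steel oval bowl, about 60 g, on the drying mat. Origin: underside of the handle, at its middle; x points to the head, z up. Handle a bar 96 long (x -48 to 48), 18 wide, 13 thick (z 0 to 13), lying flat; balance point near x 25. Bowl 43 wide, tip at x 149. (mm)
- knife_a: Table knife, black handle, steel blade lying flat, about 65 g, on the drying mat. Origin: underside of the handle, at its middle; x points to the head, z up. Handle a bar 96 long (x -48 to 48), 18 wide, 13 thick (z 0 to 13), lying flat; balance point near x 25. Blade 18 wide, tip at x 151. (mm)
- fork_tray: Fixed open wooden tray 260 (x) x 112 (y) x 45 tall, walls and floor 4, on a grey liner. Origin: centre of underside; x points from the handle end to the head end. One loose fork (blue handle) already lies in it along x, handle centred at about x -57, y +29, rising 13 above the floor; a piece laid parallel with its origin at x -57 clears both ends by 15. The trays swap places. (mm)
- spoon_tray: Fixed open wooden tray 260 (x) x 112 (y) x 45 tall, walls and floor 4, on a grey liner. Origin: centre of underside; x points from the handle end to the head end. One loose spoon (white handle) already lies in it along x, handle centred at about x -57, y +29, rising 13 above the floor; a piece laid parallel with its origin at x -57 clears both ends by 15. The trays swap places. (mm)
- knife_tray: Fixed open wooden tray 260 (x) x 112 (y) x 45 tall, walls and floor 4, on a grey liner. Origin: centre of underside; x points from the handle end to the head end. One loose knife (black handle) already lies in it along x, handle centred at about x -57, y +29, rising 13 above the floor; a piece laid parallel with its origin at x -57 clears both ends by 15. The trays swap places. (mm)
- mug: Blue ceramic mug, 82 mm across, 94 mm tall, loose, upright. Origin: centre of the underside; handle towards its +y. To be left alone.
- herb_pot: Terracotta pot with a small green plant, 100 mm across, about 105 mm tall, loose. Origin: centre of the underside. To be left alone.
- soap_bottle: Green washing-up liquid bottle with blue cap, 62 mm across, 190 mm tall, loose, upright. Origin: centre of the underside. To be left alone.
There are look-alikes about, which are no part of the job. Leave any blue or pink look-alike of the spoon_a alone.

How it is judged:
At the end, for the whole second after the job is handed in: Each piece in its kind's tray, released, still (<0.03 m/s): origin 18-90 mm from tray centre towards its handle end, within 47 mm sideways, <34 mm above tray underside, along it within 0.4 rad, level within 0.16 rad, rolled <0.6; mug, pot, bottle upright (0.15 rad), moved <30 mm (x of fork_a in the frame of fork_tray between -0.09 and -0.018 m and y of fork_a in the frame of fork_tray between -0.047 and 0.047 m and z of fork_a in the frame of fork_tray between -0.002 and 0.034 m and angle between the x axis of each of fork_a, fork_b and the x axis of fork_tray, either way round below 0.4 rad and angle between each of fork_a, fork_b, spoon_a, knife_a's own z axis and vertical below 0.6 rad and angle between fork_a's own x axis and vertical between 1.411 and 1.731 rad and linear speed of each of fork_a, fork_b, spoon_a, knife_a below 0.03 m/s and contact force between the fingers and fork_a below 0.05 N and x of fork_b in the frame of fork_tray between -0.09 and -0.018 m and y of fork_b in the frame of fork_tray between -0.047 and 0.047 m and z of fork_b in the frame of fork_tray between -0.002 and 0.034 m and angle between fork_b's own x axis and vertical between 1.411 and 1.731 rad and contact force between the fingers and fork_b below 0.05 N and x of spoon_a in the frame of spoon_tray between -0.09 and -0.018 m and y of spoon_a in the frame of spoon_tray between -0.047 and 0.047 m and z of spoon_a in the frame of spoon_tray between -0.002 and 0.034 m and angle between the x axis of spoon_a and the x axis of spoon_tray, either way round below 0.4 rad and angle between spoon_a's own x axis and vertical between 1.411 and 1.731 rad and contact force between the fingers and spoon_a below 0.05 N and x of knife_a in the frame of knife_tray between -0.09 and -0.018 m and y of knife_a in the frame of knife_tray between -0.047 and 0.047 m and z of knife_a in the frame of knife_tray between -0.002 and 0.034 m and angle between the x axis of knife_a and the x axis of knife_tray, either way round below 0.4 rad and angle between knife_a's own x axis and vertical between 1.411 and 1.731 rad and contact force between the fingers and knife_a below 0.05 N and angle between each of mug, herb_pot, soap_bottle's own z axis and vertical below 0.15 rad and distance of each of mug, herb_pot, soap_bottle from where it was at the start of the episode below 0.03 m); the robot touches nothing.
It fails at once if the mug, the herb pot or the soap bottle is shifted by 30 mm or more, or tipped (distance of any of mug, herb_pot, soap_bottle from where it was at the start of the episode above 0.03 m or angle between any of mug, herb_pot, soap_bottle's own z axis and vertical above 0.3 rad).
It fails at once if a piece of cutlery is dropped from 7 cm or more (falls free of the fingers faster than 1.2 m/s) ((linear speed of fork_a above 1.2 m/s and contact force between the fingers and fork_a below 0.05 N) or (linear speed of fork_b above 1.2 m/s and contact force between the fingers and fork_b below 0.05 N) or (linear speed of spoon_a above 1.2 m/s and contact force between the fingers and spoon_a below 0.05 N) or (linear speed of knife_a above 1.2 m/s and contact force between the fingers and knife_a below 0.05 N)).
It also fails if it takes over 104 s, if anything falls off the work surface, if the arm or the gripper's body presses on something with over 40 N, if the wrist force passes 120 N, or if a joint passes its speed limit or range.

## Working session

There is one attempt and no reset: what is moved stays moved. The work goes in short steps, Python scripts to look and compute and a tool call to move; the robot and the scene stay as the last step left them, time stands still between calls to the robot, and variables do not carry over. Pictures are saved under pics/ and viewed, at most 14 in all, crops included, and the job is handed in when it is done.

Besides the shell and the picture viewer there is one more tool, called after "Call:" by a JSON object that holds its "op" and its "data", one argument or row to a line. play_rows: Moves the arm, as the interface text tells. Its arguments: {"type":"object","properties":{"deltas":{"type":"array","items":{"type":"array","items":{"type":"array","items":{"type":"number"}}}},"newtons":{"type":"number"}},"required":["deltas"]}

```bash
mkdir -p pics
cat > h.py <<'E'
import numpy as np, cv2
from workcell import robot, capture
def P(c):
    R=cv2.Rodrigues(np.array(c["rvec"],float))[0]; return R,np.array(c["tvec"],float).ravel()
def ray(c,u,v,z):
    R,t=P(c); o=-R.T@t; d=R.T@np.array([(u-c["cx"])/c["fx"],(v-c["cy"])/c["fy"],1.])
    return o+d*(z-o[2])/d[2]
def proj(c,p):
    R,t=P(c); q=R@np.array(p,float)+t; return np.array([c["fx"]*q[0]/q[2]+c["cx"],c["fy"]*q[1]/q[2]+c["cy"]])
def tri(c1,p1,c2,p2):
    A=[];b=[]
    for c,(u,v) in((c1,p1),(c2,p2)):
        R,t=P(c); o=-R.T@t; d=R.T@np.array([(u-c["cx"])/c["fx"],(v-c["cy"])/c["fy"],1.]); d/=np.linalg.norm(d)
        M=np.eye(3)-np.outer(d,d); A.append(M); b.append(M@o)
    return np.linalg.lstsq(np.vstack(A),np.hstack(b),rcond=None)[0]
def save(n,img,box=None,s=1):
    if box: img=img[box[1]:box[3],box[0]:box[2]]
    cv2.imwrite("pics/"+n+".png",cv2.resize(img[:,:,::-1],None,fx=s,fy=s,interpolation=cv2.INTER_CUBIC))
E
python3 - <<'E'
from h import *
for n in("scene","top"):
    c=capture(n); save(n+"0",c["img"],s=1.42); R,t=P(c); print(n,c["fx"],c["cx"],c["cy"],-R.T@t, R[2]); 
print(robot.grasp_offset,robot.get_obs())
E
```

```text
scene 464.77504349025804 282.9241505373094 211.2378795507355 [1.27870559 0.45668568 1.20314456] [-0.56125603 -0.29084847 -0.77485407]
top 393.3712038510523 279.01459645436506 214.4250879028838 [0.28122451 0.00306077 1.52690897] [ 0.12049643  0.01334756 -0.99262402]
0.0187 {'time_s': 0.1, 'qpos': array([ 1.58559996e+00,  3.85469041e-01,  6.76710885e-03, -3.95845021e-04,
       -1.19402115e+00, -2.58614264e-01]), 'joint_vel': array([ 0.00084777, -0.00163059,  0.00414371,  0.00191261, -0.00076804,
        0.00142782]), 'joint_efforts': array([-8.93215001e-04, -3.93321884e+01,  1.88928992e+01,  4.19800177e+00,
       -2.59951696e-03,  8.51341984e-07]), 'tool_pos': array([0.15072373, 0.60594306, 0.19404508]), 'tcp_rot': array([ 9.79463319e-04,  9.92569388e-01, -1.21675998e-01, -5.09599448e-05]), 'force': array([-0.24993695, -0.26886816, -0.08081655]), 'torque': array([ 0.01452166, -0.01855468, -0.00490826]), 'finger_force': 0.0, 'finger_gap': 0.08552717841530302}
```

View pics/scene0.png

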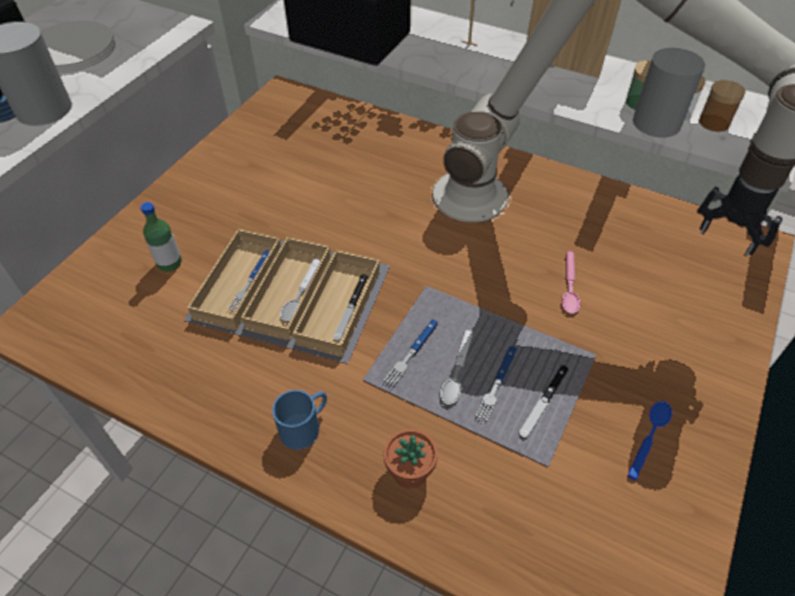

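View pics/top0.png

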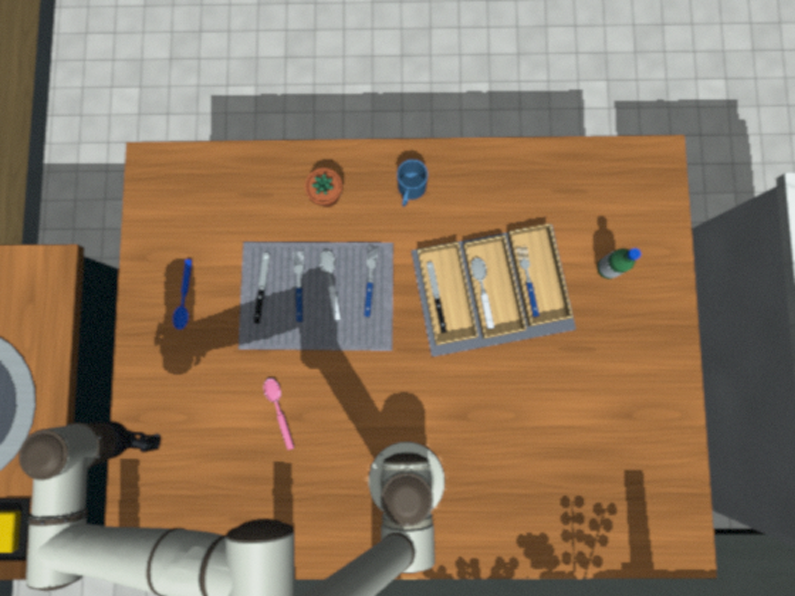

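Scene view: mat pieces left to right are fork (425,340), spoon (463,350), fork (507,365) and knife (563,380). In the top view those are (368,297), (335,300), (299,300) and (260,303). Things that could be mistaken for them in the top view: blue spoon (183,295), pink spoon (281,413), and the tray pieces, which are knife (435,300), spoon (487,305) and fork (531,298). I choose the four pieces on the mat.

```bash
cat > m.py <<'E'
from h import *
def blobs(c,box,kind):
    im=c["img"].copy(); hsv=cv2.cvtColor(im,cv2.COLOR_RGB2HSV); H,S,V=[hsv[:,:,i].astype(int) for i in range(3)]
    if kind=="blue": m=(H>98)&(H<130)&(S>120)&(V>30)
    if kind=="black": m=(V<42)
    if kind=="white": m=(V>185)&(S<40)
    k=np.zeros_like(m); k[box[1]:box[3],box[0]:box[2]]=1; m=(m&k).astype(np.uint8)
    cs=cv2.findContours(m,cv2.RETR_EXTERNAL,cv2.CHAIN_APPROX_NONE)[0]; out=[]
    for q in cs:
        if cv2.contourArea(q)<25: continue
        mm=np.zeros_like(m); cv2.drawContours(mm,[q],-1,1,-1); ys,xs=np.nonzero(mm)
        p=np.c_[xs,ys].astype(float); ce=p.mean(0); w,v=np.linalg.eigh(np.cov((p-ce).T)); a=v[:,1]
        s=(p-ce)@a; out.append((ce.round(1),(ce+a*s.min()).round(1),(ce+a*s.max()).round(1),len(p),(4*np.sqrt(w)).round(1)))
    return out
E
python3 - <<'E'
from m import *
B={"top":((168,168,278,248),(290,155,406,250)),"scene":((255,200,420,330),(130,160,275,255))}
for n in B:
    c=capture(n)
    for b in B[n]:
        for k in("blue","black","white"):
            for o in blobs(c,b,k): print(n,b[0],k,*o)
    if n=="top":save("c_top",c["img"],(165,155,410,255),3.2)
    else: save("c_sc",c["img"],(130,155,425,330),2.7)
E
```

```text
top 168 blue [210.4 214.1] [210.1 203. ] [210.7 226. ] 89 [ 4.5 26.9]
top 168 blue [259.2 208. ] [260. 199.] [258.5 216.1] 62 [ 4.4 20.7]
top 168 black [182.  215.9] [182.8 210.8] [181.2 221.2] 43 [ 4.6 12.7]
top 290 white [342.8 218.6] [340.4 206.9] [345.2 230.2] 116 [ 5.6 27.5]
scene 255 blue [356.  255.5] [361.1 244. ] [351.2 266.2] 120 [ 5.7 28.4]
scene 255 blue [298.7 235.8] [306.1 226. ] [291.6 245.2] 102 [ 5.8 28.4]
scene 255 black [393.  265.4] [397.8 257.5] [387.3 275. ] 104 [ 6.7 21.4]
scene 255 white [374.9 294.3] [382.  282.8] [367.7 305.8] 141 [ 6.1 31.1]
scene 255 white [344.9 279.6] [348.8 270.9] [343.1 283.6] 51 [ 7.4 13.1]
scene 255 white [319.7 274.5] [320.4 269.2] [319.  280.1] 48 [ 5.4 11.8]
scene 130 white [217.6 192.2] [222.8 182.9] [212.6 201.3] 88 [ 4.8 24.5]
```

View pics/c_top.png

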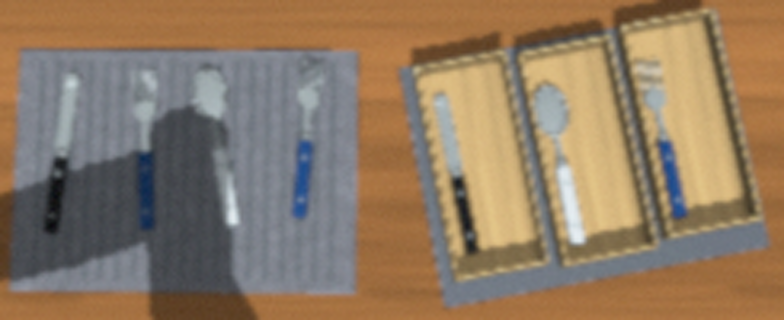

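View pics/c_sc.png

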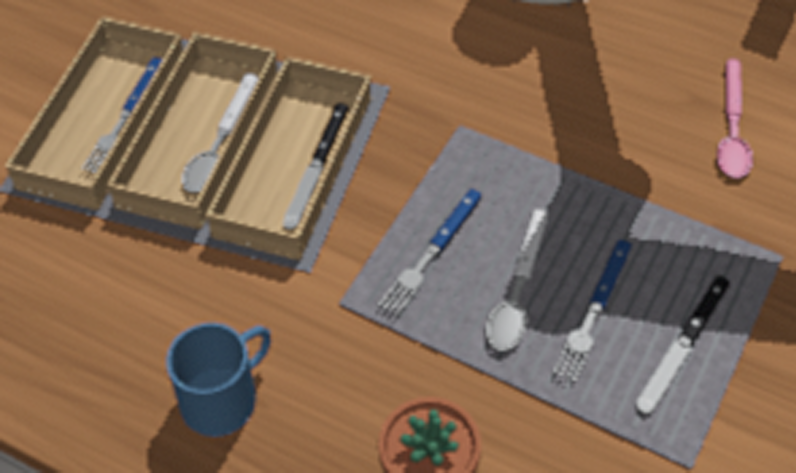

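The crops confirm the choice. On the mat (top crop) they are knife (56,195), fork (146,190), spoon (226,185) and fork (302,180), all with heads up (+x). The trays left to right are knife, spoon and fork, with handles at the bottom end.

Run:
```python
from m import *
ct,cs=capture("top"),capture("scene")
T=lambda p:(p[0]/3.2+165-.34,p[1]/3.2+155-.34); S=lambda p:(p[0]/2.7+130-.3,p[1]/2.7+155-.3)
D={"knife":((51,232),(61,157),(724,280),(690,335)),"forkB":((147,229),(146,152),(625,243),(598,304)),
"spoon":((235,226),(218,140),(540,211),(515,272)),"forkA":((299,217),(306,140),(475,193),(435,247)),
"tknife":((472,252),(456,176),(342,106),(320,157)),"tspoon":((577,243),(562,163),(250,78),(225,130)),"tfork":((680,216),(663,141),(155,60),(128,108))}
for k,(a,b,c,d) in D.items():
    e=tri(ct,T(a),cs,S(c)); n=tri(ct,T(b),cs,S(d)); z=.018 if k[0]!='t' else .02
    e2=ray(ct,*T(a),z);n2=ray(ct,*T(b),z);e3=ray(cs,*S(c),z);n3=ray(cs,*S(d),z)
    print(k,"tri",e.round(3),n.round(3),"top mid",((e2+n2)/2)[:2].round(3),"yaw %.2f len %.3f"%(np.arctan2(*(n2-e2)[[1,0]]),np.linalg.norm(n2-e2)),"sc mid",((e3+n3)/2)[:2].round(3),"yaw %.2f len %.3f"%(np.arctan2(*(n3-e3)[[1,0]]),np.linalg.norm(n3-e3)))
print("forkA mask",tri(ct,(259.2,208),cs,(298.7,235.8)),"forkB",tri(ct,(210.4,214.1),cs,(356,255.5)))
for k,q in {"K":((413,67),(506,53),(547,262),(460,281)),"Sp":((519,50),(612,38),(655,245),(562,263)),"F":((618,24),(714,11),(762,217),(667,235))}.items():
    w=[ray(ct,*T(p),.047)[:2] for p in q]; print(k,np.round(w,3).tolist(),np.mean(w,0).round(3),"yaw",np.arctan2(*((w[0]+w[1])-(w[2]+w[3]))[[1,0]]).round(3))
# heights of tray rim, front-outer corners
for a,b in (((618,24),(98,190)),((714,11),(10,165)),((762,217),(104,19)),((547,262),(288,60)),((460,281),(372,77))): print("rim",tri(ct,T(a),cs,S(b)).round(3))
for n,a,b in (("mat",(15,293),(780,259)),("mat",(356,52),(343,304))): print(n,tri(ct,T(a),cs,S(b)).round(3))
```

```text
knife tri [0.419 0.406 0.011] [0.51  0.396 0.017] top mid [0.464 0.399] yaw -0.11 len 0.092 sc mid [0.466 0.402] yaw -0.12 len 0.086
forkB tri [0.422 0.289 0.011] [0.516 0.292 0.013] top mid [0.468 0.289] yaw 0.03 len 0.094 sc mid [0.473 0.291] yaw 0.04 len 0.091
spoon tri [0.425 0.182 0.01 ] [0.528 0.199 0.029] top mid [0.476 0.192] yaw 0.20 len 0.107 sc mid [0.476 0.189] yaw 0.10 len 0.092
forkA tri [0.435 0.104 0.01 ] [0.529 0.096 0.011] top mid [0.481 0.1  ] yaw -0.09 len 0.094 sc mid [0.487 0.101] yaw -0.08 len 0.092
tknife tri [ 0.391 -0.104  0.013] [ 0.481 -0.085  0.021] top mid [ 0.436 -0.094] yaw 0.19 len 0.094 sc mid [ 0.438 -0.094] yaw 0.20 len 0.086
tspoon tri [ 0.401 -0.233  0.011] [ 0.496 -0.213  0.018] top mid [ 0.448 -0.221] yaw 0.16 len 0.098 sc mid [ 0.453 -0.22 ] yaw 0.21 len 0.090
tfork tri [ 0.433 -0.357  0.013] [ 0.522 -0.337  0.02 ] top mid [ 0.476 -0.344] yaw 0.18 len 0.093 sc mid [ 0.481 -0.347] yaw 0.21 len 0.086
forkA mask [0.48902468 0.1013796  0.02126156] forkB [0.46894455 0.28982404 0.01331113]
K [[0.61, -0.035], [0.626, -0.146], [0.375, -0.189], [0.354, -0.087]] [ 0.491 -0.114] yaw 0.184
Sp [[0.63, -0.162], [0.643, -0.273], [0.394, -0.316], [0.374, -0.206]] [ 0.51  -0.239] yaw 0.171
F [[0.66, -0.281], [0.675, -0.397], [0.426, -0.443], [0.406, -0.331]] [ 0.542 -0.363] yaw 0.187
rim [ 0.659 -0.28   0.045]
rim [ 0.675 -0.397  0.042]
rim [ 0.426 -0.443  0.044]
rim [ 0.376 -0.19   0.042]
rim [ 0.353 -0.085  0.041]
mat [ 0.346  0.454 -0.009]
mat [0.64  0.035 0.001]
```

The manual's scale: shifts go in shares of 60 cm and turns go in shares of pi/2 rad. Converting my numbers, 33.9 cm / 60 = 0.565, -20.9 cm / 60 = -0.3483, 0.134 rad / 1.5708 = 0.0853.

Call:
{"op": "play_rows", "data": {
  "deltas": [
    [[5,0.0833,-0.05,-0.025,0,0,0.0191],[5,0.1667,-0.1,-0.05,0,0,0.0382],[5,0.25,-0.15,-0.075,0,0,0.0573],[5,0.3333,-0.205,-0.1,0,0,0.0828],[5,0.4167,-0.2567,-0.1333,0,0,0.0853],[5,0.5,-0.3083,-0.1583,0,0,0.0853],[5,0.565,-0.3483,-0.1583,0,0,0.0853],[5,0.565,-0.3483,-0.1583,0,0,0.0853]]
  ],
  "newtons": 40
}}

```text
time_s: 1.3
tool_pos: [0.4922, 0.3953, 0.0993]
tcp_rot: [0.0, 0.998, -0.057, -0.0]
force: [-0.5, 0.2, -0.7]
finger_gap: 0.05
finger_force: 0.0
```

Run:
```python
from h import *
c=capture("scene");save("a1",c["img"],(280,130,480,330),3)
o=robot.get_obs();print(o["time_s"],o["tool_pos"],o["finger_gap"],o["qpos"])
ct=capture("top")
save("a1t",ct["img"],(160,150,400,260),3.2)
```

```text
1.35 [0.49088186 0.39637719 0.09955704] 0.049884401512698184 [ 9.35291570e-01  4.72387501e-01 -1.04510547e-01 -1.25012381e-04
 -9.94463307e-01  5.22760014e-01]
```

View pics/a1.png

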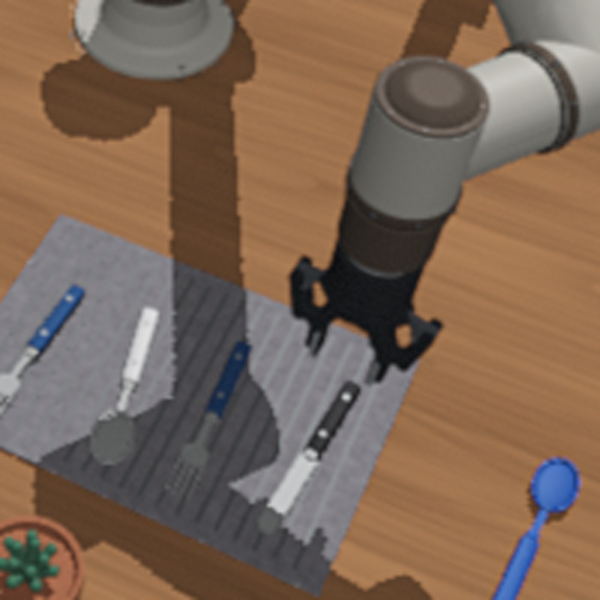

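Scaled: -9.2 cm / 60 = -0.1533, -8 cm / 60 = -0.1333.

Call:
{"op": "play_rows", "data": {
  "deltas": [
    [[4.5,0,0,-0.0833,0,0,0],[4.5,0,0,-0.1333,0,0,0],[4.5,0,0,-0.1533,0,0,0],[0.5,0,0,-0.1533,0,0,0],[0.5,0,0,-0.1533,0,0,0],[0.5,0,0,-0.1533,0,0,0],[0.5,0,0,-0.1533,0,0,0],[0.5,0,0,-0.1533,0,0,0]]
  ],
  "newtons": 40
}}

```text
time_s: 2.4
tool_pos: [0.49, 0.3976, 0.0084]
tcp_rot: [-0.0, 0.998, -0.055, 0.0]
force: [0.2, -0.5, -0.2]
finger_gap: 0.0051
finger_force: 0.0
```

Run:
```python
from h import *
c=capture("scene")
S=lambda p:(p[0]/3+280-.33,p[1]/3+130-.33)
for n,a,b in(("spoon",(151,309),(127,386)),("knife",(354,384),(311,457))):
    e,f=ray(c,*S(a),.018),ray(c,*S(b),.018); print(n,e,f,(e+f)/2,np.arctan2(*(f-e)[[1,0]]),np.linalg.norm(f-e))
```

```text
spoon [0.42932196 0.18475403 0.018     ] [0.52952589 0.20234497 0.018     ] [0.47942393 0.1935495  0.018     ] 0.1737806474673966 0.10173627828641751
knife [0.42121621 0.40572299 0.018     ] [0.52212243 0.39584963 0.018     ] [0.47166932 0.40078631 0.018     ] -0.09753638577072192 0.10138811215795035
```

Run:
```python
from h import *
c=capture("scene");a=c["img"][200:330,330:460]; t=capture("top")["img"][170:260,150:240]
f=lambda i,s:cv2.resize(i,s,interpolation=cv2.INTER_CUBIC)
save("a2",np.hstack([f(a,(400,400)),f(t,(400,400))]))
```

```text
(no output)
```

View pics/a2.png

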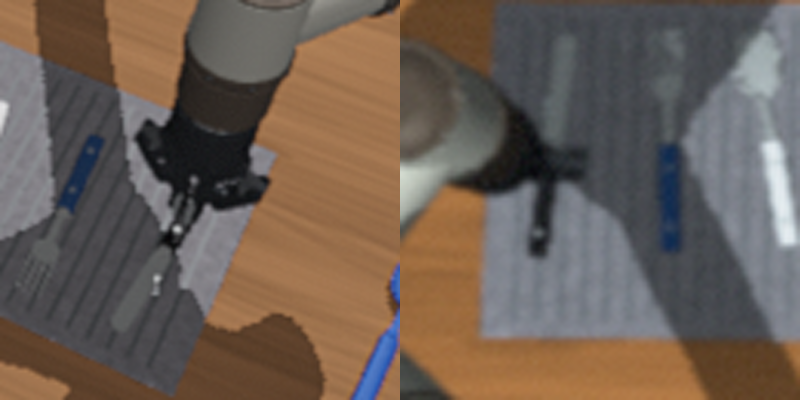

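Run:
```python
from h import *
c=capture("scene");o=robot.get_obs();print(o["tool_pos"],o["finger_gap"],o["finger_force"],o["force"])
im=c["img"].copy()
for p in ([.49,.3976,.0084],[.49,.3976,.027],[.4655,.4005,.018],[.513,.396,.018]): print(p,proj(c,p))
s=5;v=cv2.resize(im[205:325,340:440],None,fx=s,fy=s,interpolation=cv2.INTER_CUBIC)
for p,col in (([.49,.3976,.0084],(255,0,0)),([.49,.3976,.027],(0,255,0)),([.4655,.4005,.018],(255,255,0)),([.4215,.405,.018],(0,255,255))):
    u=((proj(c,p)-[340,205]+.5)*s).astype(int); cv2.circle(v,tuple(map(int,u)),4,col,1)
save("a3",v)
```

```text
[0.48986832 0.39745845 0.00803215] 0.00503547235198407 0.0 [ 0.50626343  0.03223822 -0.22474967]
[0.49, 0.3976, 0.0084] [387.01002547 275.56422665]
[0.49, 0.3976, 0.027] [388.10654032 272.25495474]
[0.4655, 0.4005, 0.018] [391.23196255 268.00055399]
[0.513, 0.396, 0.018] [384.43858306 279.62367787]
```

View pics/a3.png

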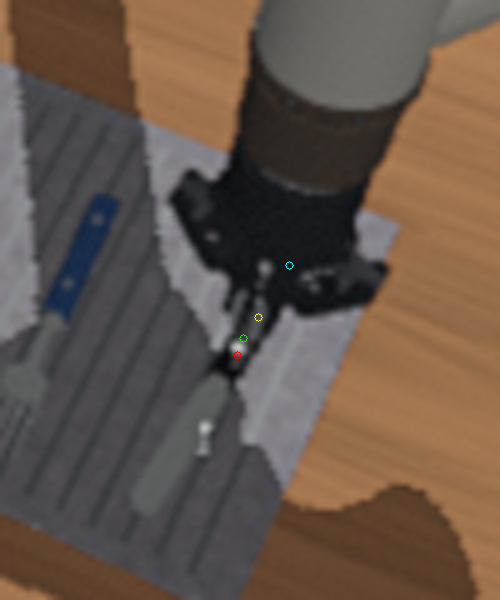

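Scaled: 5 cm / 60 = 0.0833, 4 cm / 60 = 0.0667.

Call:
{"op": "play_rows", "data": {
  "deltas": [
    [[0,0,0,0,0,0,0],[0,0,0,0,0,0,0],[0,0,0,0.0167,0,0,0],[0,0,0,0.0333,0,0,0],[0,0,0,0.0667,0,0,0],[0,0,0,0.0833,0,0,0],[0,0,0,0.0833,0,0,0],[0,0,0,0.0833,0,0,0]]
  ],
  "newtons": 50
}}

```text
time_s: 3.6
tool_pos: [0.4894, 0.3971, 0.0575]
tcp_rot: [0.0, 0.998, -0.055, -0.0]
force: [0.5, -0.4, 0.4]
finger_gap: 0.0
finger_force: 0.0
```

Run:
```python
from h import *
c=capture("scene");v=cv2.resize(c["img"][205:325,340:440],None,fx=5,fy=5,interpolation=cv2.INTER_CUBIC)
save("a4",v)
```

```text
(no output)
```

View pics/a4.png

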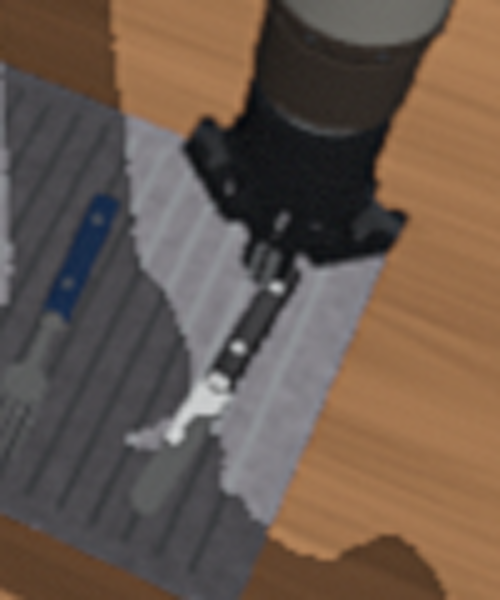

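The fingers closed above the handle: the tips show well above the projected TCP. I'll measure the actual tip position from both views.

Run:
```python
from h import *
c=capture("scene");t=capture("top");o=robot.get_obs();print(o["tool_pos"],proj(c,o["tool_pos"]),proj(t,o["tool_pos"]))
a=cv2.resize(c["img"][230:290,360:420],(480,480),interpolation=cv2.INTER_CUBIC);b=cv2.resize(t["img"][185:225,170:210],(320,320),interpolation=cv2.INTER_CUBIC)
b=np.clip(b.astype(int)*2,0,255).astype(np.uint8);a=np.clip(a.astype(int)*1.7,0,255).astype(np.uint8)
b=np.vstack([b,np.zeros((160,320,3),np.uint8)])
save("a5",np.hstack([a,b]))
```

```text
[0.48952379 0.39709926 0.05722438] [389.82795345 266.5350243 ] [180.10017971 207.54563464]
```

View pics/a5.png

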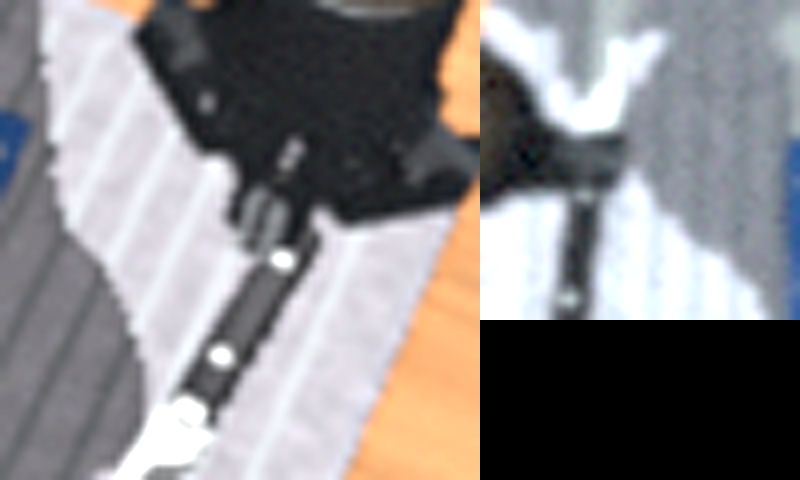

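Scaled: -6 cm / 60 = -0.1, -5 cm / 60 = -0.0833.

Call:
{"op": "play_rows", "data": {
  "deltas": [
    [[4.5,0,0,0,0,0,0],[4.5,0,0,-0.05,0,0,0],[4.5,0,0,-0.0833,0,0,0],[4.5,0,0,-0.1,0,0,0],[1,0,0,-0.1,0,0,0],[1,0,0,-0.1,0,0,0],[1,0,0,-0.1,0,0,0],[1,0,0,-0.1,0,0,0]]
  ],
  "newtons": 30
}}

```text
time_s: 4.75
tool_pos: [0.4901, 0.3978, -0.0013]
tcp_rot: [-0.0, 0.998, -0.055, 0.0]
force: [0.5, 0.2, -0.4]
finger_gap: 0.0096
finger_force: 0.0
```

Scaled: -1 cm / 60 = -0.0167, -0.5 cm / 60 = -0.0083.

Call:
{"op": "play_rows", "data": {
  "deltas": [
    [[4.5,0,0,0,0,0,0],[4.5,0,0,0,0,0,0],[4.5,0,0,-0.0083,0,0,0],[4.5,0,0,-0.0167,0,0,0],[1,0,0,-0.0167,0,0,0],[1,0,0,-0.0167,0,0,0],[1,0,0,-0.0167,0,0,0],[1,0,0,-0.0167,0,0,0]]
  ],
  "newtons": 30
}}

```text
time_s: 5.75
tool_pos: [0.4899, 0.3976, -0.0118]
tcp_rot: [-0.0, 0.998, -0.055, 0.0]
force: [0.3, 0.4, 0.3]
finger_gap: 0.0099
finger_force: 0.0
```

Scaled: -0.7 cm / 60 = -0.0117, -0.3 cm / 60 = -0.005.

Call:
{"op": "play_rows", "data": {
  "deltas": [
    [[4.5,0,0,0,0,0,0],[4.5,0,0,0,0,0,0],[4.5,0,0,-0.005,0,0,0],[4.5,0,0,-0.0117,0,0,0],[1,0,0,-0.0117,0,0,0],[1,0,0,-0.0117,0,0,0],[1,0,0,-0.0117,0,0,0],[1,0,0,-0.0117,0,0,0]]
  ],
  "newtons": 30
}}

```text
time_s: 6.75
tool_pos: [0.4898, 0.3975, -0.019]
tcp_rot: [0.0, 0.998, -0.055, -0.0]
force: [-0.3, 0.3, 0.3]
finger_gap: 0.0154
finger_force: 29.2
```

Run:
```python
from h import *
c=capture("scene");t=capture("top");o=robot.get_obs();print(o["tool_pos"],proj(c,o["tool_pos"]),proj(t,o["tool_pos"]),o["finger_gap"],o["force"],o["finger_force"])
a=cv2.resize(c["img"][230:290,360:420],(480,480),interpolation=cv2.INTER_CUBIC);b=cv2.resize(t["img"][185:225,170:210],(320,320),interpolation=cv2.INTER_CUBIC)
b=np.clip(b.astype(int)*2,0,255).astype(np.uint8);a=np.clip(a.astype(int)*1.7,0,255).astype(np.uint8)
b=np.vstack([b,np.zeros((160,320,3),np.uint8)])
save("a6",np.hstack([a,b]))
```

```text
[ 0.48982119  0.39745404 -0.01903491] [385.40767853 280.25678186] [185.07388837 210.11265068] 0.015544331380217135 [-0.08061339 -0.09312018 -0.97833209] 29.249900579452515
```

View pics/a6.png

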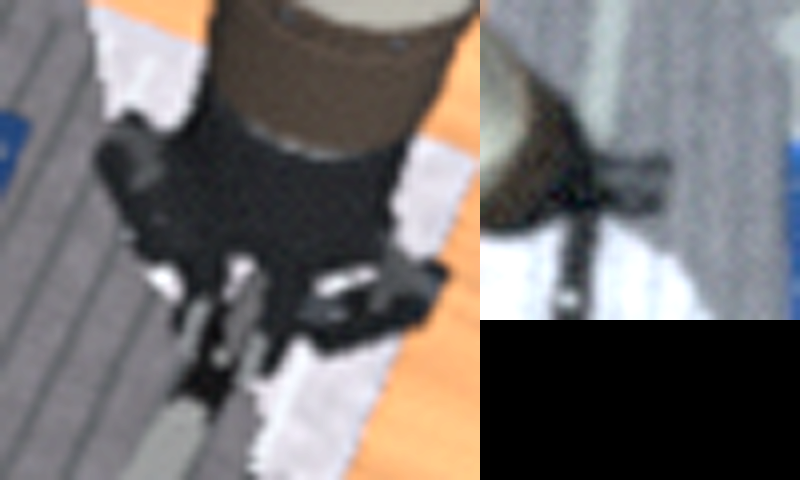

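Actual fingertips sit about 30 mm above the reported TCP (first contact at a reported z between -0.012 and -0.019). I'll regrip 4 mm deeper and allow for this offset from here on.

Scaled: 2.6 cm / 60 = 0.0433, 0.6 cm / 60 = 0.01.

Call:
{"op": "play_rows", "data": {
  "deltas": [
    [[3.5,0,0,0,0,0,0],[3.5,0,0,0,0,0,0],[3.5,0,0,-0.0067,0,0,0],[1,0,0,-0.0067,0,0,0],[1,0,0,-0.0067,0,0,0],[1,0,0,-0.0067,0,0,0],[1,0,0,0.01,0,0,0],[1,0,0,0.0433,0,0,0]]
  ],
  "newtons": 40
}}

```text
time_s: 7.85
tool_pos: [0.4894, 0.397, 0.007]
tcp_rot: [0.001, 0.998, -0.055, -0.001]
force: [-0.2, 0.1, -1.1]
finger_gap: 0.0165
finger_force: 40.3
```

Scaled: -44 cm / 60 = -0.7333, -2.4 cm / 60 = -0.04, 0.297 rad / 1.5708 = 0.1891.

Call:
{"op": "play_rows", "data": {
  "deltas": [
    [[1,0,-0.0333,0.0667,0,0,0],[1,-0.005,-0.1333,0.1,0,0,0.0255],[1,-0.01,-0.2333,0.1,0,0,0.0509],[1,-0.0167,-0.3333,0.1,0,0,0.0764],[1,-0.0233,-0.4333,0.1,0,0,0.1019],[1,-0.03,-0.5333,0.1,0,0,0.1273],[1,-0.035,-0.6333,0.1,0,0,0.1592],[1,-0.04,-0.7333,0.1,0,0,0.1891]]
  ]
}}

```text
time_s: 8.85
tool_pos: [0.466, -0.0442, 0.0681]
tcp_rot: [-0.0, 0.996, 0.095, 0.001]
force: [1.1, 0.1, -0.6]
finger_gap: 0.0162
finger_force: 40.4
```

Scaled: -9.3 cm / 60 = -0.155, -5 cm / 60 = -0.0833.

Call:
{"op": "play_rows", "data": {
  "deltas": [
    [[1,0,-0.0833,0,0,0,0],[1,0,-0.155,0,0,0,0],[1,0,-0.155,0,0,0,0],[1,0,-0.155,-0.0333,0,0,0],[1,0,-0.155,-0.0667,0,0,0],[1,0,-0.155,-0.0833,0,0,0],[1,0,-0.155,-0.0833,0,0,0],[1,0,-0.155,-0.0833,0,0,0]]
  ]
}}

```text
time_s: 9.85
tool_pos: [0.4666, -0.1353, 0.0177]
tcp_rot: [0.0, 0.996, 0.094, 0.001]
force: [-0.6, 0.9, -0.1]
finger_gap: 0.016
finger_force: 40.4
```

Run:
```python
from h import *
c=capture("scene");t=capture("top")
save("b1",np.hstack([cv2.resize(c["img"][150:270,130:290],(440,330),interpolation=cv2.INTER_CUBIC),cv2.resize(t["img"][150:260,285:410],(375,330),interpolation=cv2.INTER_CUBIC)])[:,:800])
```

```text
(no output)
```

View pics/b1.png

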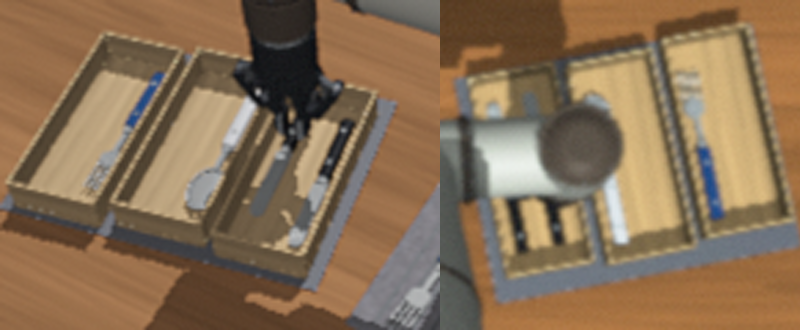

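The knife hangs level over the knife tray, parallel to the one already there. I'll lower it and let go.

Scaled: 5 cm / 60 = 0.0833, -3.9 cm / 60 = -0.065.

Call:
{"op": "play_rows", "data": {
  "deltas": [
    [[1,0,0,-0.0333,0,0,0],[1,0,0,-0.055,0,0,0],[1,0,0,-0.065,0,0,0],[1,0,0,-0.065,0,0,0],[2.8,0,0,-0.065,0,0,0],[2.8,0,0,-0.065,0,0,0],[2.8,0,0,0,0,0,0],[2.8,0,0,0.0833,0,0,0]]
  ]
}}

```text
time_s: 10.95
tool_pos: [0.4649, -0.1356, 0.067]
tcp_rot: [-0.0, 0.996, 0.093, -0.002]
force: [0.0, 0.1, 0.8]
finger_gap: 0.0282
finger_force: 0.0
```

Scaled: 33.2 cm / 60 = 0.5533, 3.4 cm / 60 = 0.0567, -0.01 rad / 1.5708 = -0.0064.

Call:
{"op": "play_rows", "data": {
  "deltas": [
    [[4.5,0.01,0.1,0,0,0,0],[4.5,0.02,0.2,0,0,0,0],[4.5,0.03,0.3,0,0,0,0],[4.5,0.04,0.4,0,0,0,-0.0064],[4.5,0.05,0.5,0,0,0,-0.0064],[4.5,0.0567,0.5533,0,0,0,-0.0064],[4.5,0.0567,0.5533,-0.0333,0,0,-0.0064],[4.5,0.0567,0.5533,-0.0833,0,0,-0.0064]]
  ]
}}

```text
time_s: 11.95
tool_pos: [0.5006, 0.1979, 0.0171]
tcp_rot: [-0.001, 0.996, 0.089, 0.001]
force: [-0.3, -0.4, -1.1]
finger_gap: 0.0449
finger_force: 0.0
```

Scaled: -4 cm / 60 = -0.0667, -3 cm / 60 = -0.05.

Call:
{"op": "play_rows", "data": {
  "deltas": [
    [[4.5,0,0,-0.05,0,0,0],[4.5,0,0,-0.0667,0,0,0],[1,0,0,-0.0667,0,0,0],[1,0,0,-0.0667,0,0,0],[1,0,0,-0.0667,0,0,0],[1,0,0,-0.0667,0,0,0],[1,0,0,-0.0333,0,0,0],[1,0,0,0.0333,0,0,0]]
  ]
}}

```text
time_s: 12.95
tool_pos: [0.4986, 0.1956, 0.0364]
tcp_rot: [0.001, 0.996, 0.088, -0.002]
force: [0.5, 1.1, -0.9]
finger_gap: 0.0162
finger_force: 39.2
```

Run:
```python
from h import *
c=capture("scene")
save("b2",c["img"],(130,150,430,330),2.6)
```

```text
(no output)
```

View pics/b2.png

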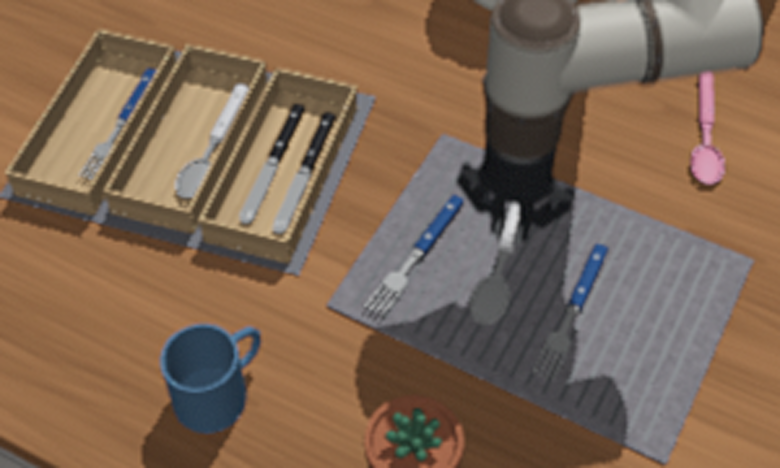

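Scaled: -45 cm / 60 = -0.75, -1.7 cm / 60 = -0.0283, 0.01 rad / 1.5708 = 0.0064.

Call:
{"op": "play_rows", "data": {
  "deltas": [
    [[1,0,-0.05,0.05,0,0,0],[1,-0.005,-0.15,0.0667,0,0,0.0064],[1,-0.01,-0.25,0.0667,0,0,0.0064],[1,-0.015,-0.35,0.0667,0,0,0.0064],[1,-0.02,-0.45,0.0667,0,0,0.0064],[1,-0.025,-0.55,0.0667,0,0,0.0064],[1,-0.0283,-0.65,0.0667,0,0,0.0064],[1,-0.0283,-0.75,0.0667,0,0,0.0064]]
  ]
}}

```text
time_s: 14.0
tool_pos: [0.4826, -0.2554, 0.0774]
tcp_rot: [0.0, 0.996, 0.094, 0.001]
force: [1.0, 0.8, -0.8]
finger_gap: 0.016
finger_force: 39.3
```

Scaled: -9.8 cm / 60 = -0.1633, -9.6 cm / 60 = -0.16.

Call:
{"op": "play_rows", "data": {
  "deltas": [
    [[1,0,-0.0167,0,0,0,0],[1,0,-0.0167,0,0,0,0],[1,0,-0.0167,-0.0333,0,0,0],[1,0,-0.0167,-0.0833,0,0,0],[1,0,-0.0167,-0.1333,0,0,0],[1,0,-0.0167,-0.16,0,0,0],[1,0,-0.0167,-0.1633,0,0,0],[1,0,-0.0167,-0.1633,0,0,0]]
  ]
}}

```text
time_s: 15.0
tool_pos: [0.4835, -0.263, -0.0205]
tcp_rot: [0.0, 0.996, 0.094, 0.001]
force: [-0.6, 0.6, -0.5]
finger_gap: 0.0161
finger_force: 42.9
```

Scaled: 9 cm / 60 = 0.15, 7 cm / 60 = 0.1167.

Call:
{"op": "play_rows", "data": {
  "deltas": [
    [[2.8,0,0,0,0,0,0],[2.8,0,0,0,0,0,0],[2.8,0,0,0,0,0,0],[2.8,0,0,0.05,0,0,0],[2.8,0,0,0.1167,0,0,0],[4.5,0,0,0.15,0,0,0],[4.5,0,0,0.15,0,0,0],[4.5,0,0,0.15,0,0,0]]
  ]
}}

```text
time_s: 16.0
tool_pos: [0.482, -0.2632, 0.0681]
tcp_rot: [-0.0, 0.996, 0.093, -0.001]
force: [0.1, -0.5, -0.7]
finger_gap: 0.0451
finger_force: 0.0
```

Scaled: 36.1 cm / 60 = 0.6017, 2.5 cm / 60 = 0.0417, -0.27 rad / 1.5708 = -0.1719.

Call:
{"op": "play_rows", "data": {
  "deltas": [
    [[4.5,0.0067,0.1,0,0,0,-0.0318],[4.5,0.0133,0.2,0,0,0,-0.0637],[4.5,0.02,0.3,0,0,0,-0.0955],[4.5,0.0267,0.4,0,0,0,-0.1273],[4.5,0.0333,0.5,0,0,0,-0.1592],[4.5,0.0417,0.6,0,0,0,-0.1719],[4.5,0.0417,0.6017,0,0,0,-0.1719],[4.5,0.0417,0.6017,-0.0667,0,0,-0.1719]]
  ]
}}

```text
time_s: 17.0
tool_pos: [0.5096, 0.0989, 0.0298]
tcp_rot: [-0.001, 0.999, -0.04, 0.002]
force: [0.4, -0.1, -0.8]
finger_gap: 0.0452
finger_force: 0.0
```

Scaled: -5.2 cm / 60 = -0.0867, -4 cm / 60 = -0.0667.

Call:
{"op": "play_rows", "data": {
  "deltas": [
    [[4.5,0,0,-0.0667,0,0,0],[4.5,0,0,-0.0867,0,0,0],[1,0,0,-0.0867,0,0,0],[1,0,0,-0.0867,0,0,0],[1,0,0,-0.0867,0,0,0],[1,0,0,-0.0867,0,0,0],[1,0,0,-0.0333,0,0,0],[1,0,0,0.0333,0,0,0]]
  ]
}}

```text
time_s: 18.0
tool_pos: [0.5072, 0.0972, 0.0494]
tcp_rot: [0.0, 0.999, -0.041, -0.001]
force: [0.1, 0.1, -0.6]
finger_gap: 0.0164
finger_force: 39.8
```

Scaled: -45 cm / 60 = -0.75, -39 cm / 60 = -0.65, 0.19 rad / 1.5708 = 0.121.

Call:
{"op": "play_rows", "data": {
  "deltas": [
    [[1,0,-0.05,0.0417,0,0,0.0127],[1,0,-0.15,0.05,0,0,0.0255],[1,0,-0.25,0.05,0,0,0.0382],[1,0,-0.35,0.05,0,0,0.0573],[1,0,-0.45,0.05,0,0,0.0764],[1,-0.0017,-0.55,0.05,0,0,0.0955],[1,-0.0033,-0.65,0.05,0,0,0.1082],[1,-0.005,-0.75,0.05,0,0,0.121]]
  ]
}}

```text
time_s: 19.0
tool_pos: [0.5046, -0.3544, 0.0795]
tcp_rot: [0.0, 0.999, 0.054, 0.0]
force: [1.5, 0.2, -1.5]
finger_gap: 0.0163
finger_force: 39.8
```

Scaled: -10 cm / 60 = -0.1667, -9.5 cm / 60 = -0.1583.

Call:
{"op": "play_rows", "data": {
  "deltas": [
    [[1,0,-0.0733,0,0,0,0],[1,0,-0.0733,0,0,0,0],[1,0,-0.0733,-0.0333,0,0,0],[1,0,-0.0733,-0.0833,0,0,0],[1,0,-0.0733,-0.1333,0,0,0],[1,0,-0.0733,-0.1583,0,0,0],[1,0,-0.0733,-0.1667,0,0,0],[1,0,-0.0733,-0.1667,0,0,0]]
  ]
}}

```text
time_s: 20.0
tool_pos: [0.5057, -0.3965, -0.0197]
tcp_rot: [0.001, 0.999, 0.054, 0.001]
force: [-0.7, -0.4, 0.2]
finger_gap: 0.0166
finger_force: 39.8
```

Scaled: 11 cm / 60 = 0.1833, 9 cm / 60 = 0.15.

Call:
{"op": "play_rows", "data": {
  "deltas": [
    [[2.6,0,0,0,0,0,0],[2.6,0,0,0,0,0,0],[2.6,0,0,0,0,0,0],[2.6,0,0,0.05,0,0,0],[2.6,0,0,0.1167,0,0,0],[4.5,0,0,0.15,0,0,0],[4.5,0,0.0833,0.15,0,0,0],[4.5,0,0.1833,0.15,0,0,0]]
  ]
}}

```text
time_s: 21.0
tool_pos: [0.5049, -0.2862, 0.0693]
tcp_rot: [0.0, 0.999, 0.052, 0.001]
force: [0.9, 0.7, -0.7]
finger_gap: 0.0447
finger_force: 0.0
```

Scaled: 48 cm / 60 = 0.8, 42 cm / 60 = 0.7, -0.03 rad / 1.5708 = -0.0191.

Call:
{"op": "play_rows", "data": {
  "deltas": [
    [[4.5,0,0.1,0,0,0,0],[4.5,0,0.2,0,0,0,0],[4.5,0,0.3,0,0,0,-0.0191],[4.5,0,0.4,0,0,0,-0.0318],[4.5,0,0.5,0,0,0,-0.0509],[4.5,0,0.6,0,0,0,-0.0509],[4.5,0,0.7,0,0,0,-0.0509],[4.5,0,0.8,0,0,0,-0.0509]]
  ]
}}

```text
time_s: 22.0
tool_pos: [0.5047, 0.1956, 0.0694]
tcp_rot: [-0.0, 1.0, 0.014, 0.0]
force: [1.0, -0.4, 0.5]
finger_gap: 0.0449
finger_force: 0.0
```

Scaled: 9.7 cm / 60 = 0.1617, -9.2 cm / 60 = -0.1533.

Call:
{"op": "play_rows", "data": {
  "deltas": [
    [[4.5,0,0.0833,0,0,0,0],[4.5,-0.0017,0.1617,0,0,0,0],[4.5,-0.0017,0.1617,-0.05,0,0,0],[4.5,-0.0017,0.1617,-0.1167,0,0,0],[4.5,-0.0017,0.1617,-0.1533,0,0,0],[1,-0.0017,0.1617,-0.1533,0,0,0],[1,-0.0017,0.1617,-0.1533,0,0,0],[1,-0.0017,0.1617,-0.1533,0,0,0]]
  ]
}}

```text
time_s: 23.0
tool_pos: [0.5046, 0.2911, -0.0216]
tcp_rot: [-0.001, 1.0, 0.014, 0.001]
force: [-0.6, 0.1, -0.9]
finger_gap: 0.0164
finger_force: 40.8
```

Run:
```python
from m import *
c=capture("scene")
for o in blobs(c,(130,160,230,255),"blue"):
    e,f=ray(c,*o[1],.018),ray(c,*o[2],.018); print((e+f)[:2]/2,np.arctan2(*(e-f)[[1,0]]),np.arctan2(*(f-e)[[1,0]]),np.linalg.norm(e-f),o)
save("b3",c["img"],(130,150,430,330),2.6)
```

```text
[ 0.48152878 -0.39571046] -3.032544747074126 0.10904790651566745 0.08820955197939206 (array([170.7, 181.3]), array([176.9, 172.9]), array([164.1, 190.3]), 73, array([ 4.3, 26. ]))
```

View pics/b3.png

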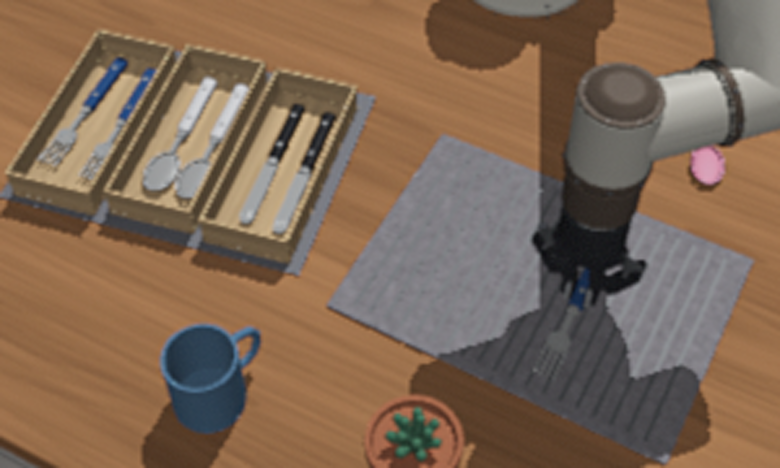

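Spoons, knives and fork A lie properly in their trays: fork A at (95,90), spoon at (190,120), knife at (275,160). The last fork is gripped.

Scaled: -39 cm / 60 = -0.65, -33 cm / 60 = -0.55, 0.16 rad / 1.5708 = 0.1019.

Call:
{"op": "play_rows", "data": {
  "deltas": [
    [[1,0,0,0.05,0,0,0],[1,0,-0.05,0.1333,0,0,0],[1,0.01,-0.15,0.1667,0,0,0.0127],[1,0.02,-0.25,0.1667,0,0,0.0318],[1,0.03,-0.35,0.1667,0,0,0.0509],[1,0.04,-0.45,0.1667,0,0,0.07],[1,0.05,-0.55,0.1667,0,0,0.0891],[1,0.06,-0.65,0.1667,0,0,0.1019]]
  ],
  "newtons": 50
}}

```text
time_s: 24.05
tool_pos: [0.5402, -0.1014, 0.0781]
tcp_rot: [0.0, 0.996, 0.094, 0.001]
force: [1.6, 0.3, -0.2]
finger_gap: 0.0157
finger_force: 51.8
```

Scaled: -26.4 cm / 60 = -0.44, -24 cm / 60 = -0.4.

Call:
{"op": "play_rows", "data": {
  "deltas": [
    [[1,0.005,-0.1,0,0,0,0],[1,0.005,-0.2,0,0,0,0],[1,0.005,-0.3,0,0,0,0],[1,0.005,-0.4,0,0,0,0],[1,0.005,-0.44,0,0,0,0],[1,0.005,-0.44,0,0,0,0],[1,0.005,-0.44,-0.05,0,0,0],[1,0.005,-0.44,-0.1,0,0,0]]
  ]
}}

```text
time_s: 25.05
tool_pos: [0.5434, -0.3619, 0.0173]
tcp_rot: [0.0, 0.996, 0.094, 0.001]
force: [-0.3, 0.1, -1.3]
finger_gap: 0.0159
finger_force: 51.8
```

Scaled: -3.6 cm / 60 = -0.06, -3 cm / 60 = -0.05.

Call:
{"op": "play_rows", "data": {
  "deltas": [
    [[1,0,0,-0.0333,0,0,0],[1,0,0,-0.05,0,0,0],[1,0,0,-0.06,0,0,0],[1,0,0,-0.06,0,0,0],[2.3,0,0,-0.06,0,0,0],[2.3,0,0,-0.06,0,0,0],[2.3,0,0,-0.06,0,0,0],[2.3,0,0,-0.0333,0,0,0]]
  ]
}}

```text
time_s: 26.05
tool_pos: [0.5418, -0.3631, -0.0036]
tcp_rot: [-0.001, 0.996, 0.093, -0.001]
force: [-0.1, -0.4, -0.4]
finger_gap: 0.0228
finger_force: 0.0
```

Scaled: 29 cm / 60 = 0.4833, 23 cm / 60 = 0.3833.

Call:
{"op": "play_rows", "data": {
  "deltas": [
    [[2.3,0,0,0.0333,0,0,0],[2.3,0,0,0.1,0,0,0],[2.3,0,0,0.1833,0,0,0],[3,-0.0333,0.0833,0.2333,0,0,0],[3,-0.0667,0.1833,0.2333,0,0,0],[3,-0.1,0.2833,0.2333,0,0,0],[3,-0.1333,0.3833,0.2333,0,0,0],[3,-0.1333,0.4833,0.2333,0,0,0]]
  ]
}}

```text
time_s: 27.05
tool_pos: [0.4618, -0.0721, 0.1386]
tcp_rot: [-0.0, 0.996, 0.093, 0.001]
force: [1.7, 0.6, 0.3]
finger_gap: 0.0297
finger_force: 0.0
```

Run:
```python
from m import *
c=capture("scene");t=capture("top")
for o in blobs(c,(130,160,230,255),"blue"):
    e,f=ray(c,*o[1],.018),ray(c,*o[2],.018); print((e+f)[:2]/2,np.arctan2(*(f-e)[[1,0]]),np.linalg.norm(e-f))
save("b4",np.hstack([cv2.resize(c["img"][150:260,125:285],(480,330),interpolation=cv2.INTER_CUBIC),cv2.resize(t["img"][150:260,300:406],(318,330),interpolation=cv2.INTER_CUBIC)]))
```

```text
[ 0.49667679 -0.38101135] 0.36280923784762215 0.12547695646115603
```

View pics/b4.png

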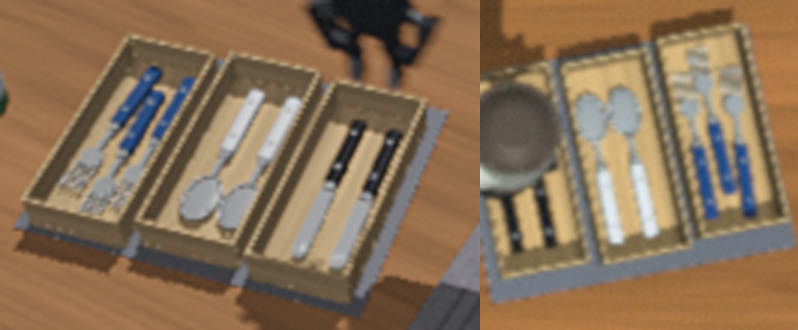

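Everything is in place: three forks, two spoons and two knives lie parallel in their trays, all handles at the near end. Fork B's origin is about 29 mm towards the handle end, and the limit is 18 mm.

```bash
python3 -c "
from workcell import robot
print(robot.hand_in())"
```

```text
the job is handed in; nothing more can be done
None
```

Both forks, the spoon and the knife lie in their matching trays, handles at the same end as the pieces already there; the mug, pot and bottle were not touched, and I handed the job in at about 27 s (the hand-in gave no verdict).

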